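Wedge the washed spacer plates back into their taper rack

ROBOT

A 6-joint arm with a two-finger parallel gripper is mounted at the origin on the work surface; the furniture and walls round the work are solid. World frame = base frame: x ahead of the robot, y to its left, z up, the work surface at z = 0. Lengths are in m, angles in degrees, forces in N, time in s.
With the tool pointing down it reaches from about 0.25 to 0.725 m from the base axis. Payload 9.7 kg.
Tool frame: the origin (TCP) lies between the finger pads; the fingertips stand 19 mm ahead of it and the grasp point (between the pads) is the TCP; z points along the fingers, y is the line along which they close (so a half turn about z gives the same grasp; the last joint's range is limited). The gripper opens to 85 mm and grips with 20 to 120 N. Pads are 22 mm wide; open, the fingers measure 114 mm over their backs; the gripper's body (76 mm by 85 mm) begins 54 mm behind the grasp point. The pads swing forward as they close: fully open they stand 13 mm farther back than shut.
Start: joints at [63.885, 4.979, 10.078, 95.1, 0, 90], TCP at [0.242, 0.494, 0.25] pointing down, gripper open.
Joint ranges: [-179.16, 179.16], [-48.56, 103.87], [-65.8, 70.77], [-126.05, 130.52], [-82.76, 87.17], [-180, 180]. Speed limits (degrees/s): [127.2, 127.2, 147.25, 180, 180, 180].

INTERFACE

Orientations are given as [roll, pitch, yaw] about the fixed x, y, z axes, in that order (R = Rz(yaw) Ry(pitch) Rx(roll)).
In Python, from workcell import telemetry, camera, calibration, workorder gives the robot as it stands.
- The arm moves only by the tool play_rows, never from a script. Its argument "increments" is a list of rows, each a list of 3 entries, a list of its own where there are three numbers: the shift along the tool's x, y, z in mm, then the turn, a rotation vector about the tool's x, y, z in degrees, then the closure, from 0 (fully open) to 1 (shut). In form: [[[x, y, z], [ax, ay, az], jaw], ...]. A call has 1 to 20 rows; each row is the pose to reach, as a shift and turn from the pose commanded when the call began, along the tool's axes at that moment; what a row does not reach only later rows make up. A row lasts 1/10 s, in which the tool goes at most 50 mm and 8.59 degrees, less where a joint would pass 70% of its speed; a pose out of reach is approached as far as the arm can. A call with a gripper value outside its range is refused whole. The fingers move at their own pace and stop on an object; "grip_force" is the grip in N (left out, the last holds). Time passes only in rows, so rows that repeat a pose let the fingers close. It gives the time, the measured TCP pose, the force, the opening and the grip force at its end, in the units of the state.
- telemetry.get_obs(): the state, without advancing time (a new reading comes with each control period).
- camera(name): name is "scene" or "top" or "wrist"; returns (picture, depth): 480x640x3 uint8, red, green, blue; 480x640 float32, m along the optical axis (not along the pixel's ray), 0 where there is no reading.
- calibration(name): a dict with "vertical_fov" (degrees; the focal length in pixels is half the picture's height over the tangent of half this angle, whatever the lens; pixels are square), "cx", "cy" (the principal point, pixels), "rvec" (rotation vector, rad) and "tvec" (3), from world to camera coordinates, as OpenCV has them; the wrist camera has in their place "hand_eye" (4x4, takes a point from camera to tool coordinates, whose origin is the TCP and whose axes are the flange's). Camera axes: x right, y down, z forward; pixel columns grow to the right and rows downward; lengths in m; the calibration is good to about 2 mm. A picture is of the moment at which its call begins: read the wrist's pose just before it. calibration takes no time and is no camera call.
- workorder.job_done(): hands the job in; it is judged then, once.
The state is a dict: "time": time; "q": joint angles; "qd": joint speeds; "joint_efforts": joint torques, N m; "ee_pos": TCP position; "tcp_rot": TCP orientation; "wrist_force": force on the tool from outside, world axes, zero at the start; "torque": the same for the moment, N m; "opening": finger opening in m; "grasp_force": force on a finger pad.
Only numpy, scipy, OpenCV 4.12 (cv2) and the standard library are available. Lean on these libraries where they do the work, as an engineer would, in place of code of your own. Each camera call takes 0.05 s, during which the arm holds its last target. There are 200 camera calls.

TASK

Return the two washed grey spacer plates from the drain stand to the steel taper rack beside it, the thick plate to the widest slot and the thin plate to the narrowest, so that the rack can be carried to the line. Lower each one, without letting it drop, flat and upright against the white cheek of its slot, and press it down until it wedges against the leaning steel strip; the strips are set a little differently each time, so go by feel: a push of about one and a half kilos (12 to 18 N) holds it tight, more bruises it. Leave both plates standing square and tight, and leave the bottles and the loose cap where they are.

Things in the scene. Friction and masses are not known exactly. Their poses are not given: they have to be found in the camera images.
- center_thick (a point): Centre (half-way up) of the thick plate: grey acetal, 14 mm thick (its y axis), 70 mm wide (x), 90 mm high (z), about 130 g. From 62 mm up it steps in to a grip tab 42 mm wide, 28 mm high, as thick as the plate. This point is 45 mm above the foot and 45 mm below the top. Turned half round it is the same plate.
- center_thin (a point): Centre (half-way up) of the thin plate: 8 mm thick (y), about 75 g, otherwise the same shape and sizes as the thick one.
- plate_thick: The thick plate itself; origin in the centre of its foot, axes as for center_thick.
- plate_thin: The thin plate itself; origin in the centre of its foot, axes as for center_thin.
- stand: Drain stand, fixed: white drip tray 96 x 140 mm (y), origin under its centre. The plates start upright in its two places, 30 mm either side of the centre along y, either plate in either place, feet 8 mm above the table. Wire hoops 36 mm high stand beside each plate, about 11 mm from its middle; higher up the plates are free on both sides.
- rack: Steel rack, fixed: base 86 mm (x) by 180 mm (y), origin under its centre, with three slots in a row along y, 50 mm apart, open above and at both ends. From -y to +y: narrow slot for the thin plate (empty), middle slot (a fixed 11 mm plate of the same shape, its top 118 mm above the table), wide slot for the thick plate (empty). A wire bail 33 mm high at each end.
- slot_thick (a point): Mouth of the wide slot, 60 mm above the table, level with the top of its white cheek (upright, 70 mm long, rigid). The thick plate's centre line passes through this point when the plate is flat on the cheek: the cheek's face is 7 mm away to -y; the steel strip on the +y side is 11 to 16 mm away at this height. Axes: x along the slot, y from cheek to strip.
- slot_thin (a point): The same for the narrow slot and the thin plate: cheek's face 4 mm to -y, strip 8 to 13 mm to +y. In both slots the rigid strip leans off the cheek by 1 mm in 5, so the slot narrows downwards and the plate stops where it is as wide as the plate: foot 20 to 45 mm below the mouth, not given where. Once pressed it stays by friction. A push over about 20 N bruises it.
- bottle_t0: Filled sauce bottle, 54 mm across and 166 mm high, standing loose behind the work; origin under it; not to be moved.
- cap_stray: Loose yellow screw cap, 29 mm across and 17 mm high, on the table between the drain stand and the bottles; not to be moved.
There are look-alikes about, which are no part of the job. What is shaped like the plate_thin but green is not meant. What is shaped like the plate_thick but red is not meant.

How it is judged (in metres and radians):
At the end, for the whole second after the job is handed in: Each plate stands at rest in its own slot, upright and square within 0.06 rad, flat against the cheek within 2.5 mm, within 12 mm of the middle of the slot's length, its centre from 3 mm below to 28 mm above the cheek's top, and wedged tight: over 7 N of contact force stays between it and the rack (z of center_thick in the frame of slot_thick between -0.003 and 0.028 m and y of center_thick in the frame of slot_thick between -0.0025 and 0.0025 m and x of center_thick in the frame of slot_thick between -0.012 and 0.012 m and angle between each of center_thick, center_thin's own z axis and vertical below 0.06 rad and angle between the y axis of center_thick and the y axis of slot_thick, either way round below 0.06 rad and contact force between each of plate_thick, plate_thin and rack above 7 N and linear speed of each of plate_thick, plate_thin below 0.01 m/s and z of center_thin in the frame of slot_thin between -0.003 and 0.028 m and y of center_thin in the frame of slot_thin between -0.0025 and 0.0025 m and x of center_thin in the frame of slot_thin between -0.012 and 0.012 m and angle between the y axis of center_thin and the y axis of slot_thin, either way round below 0.06 rad); the robot touches nothing.
It fails at once if a plate is let fall (moves at over 0.22 m/s with no finger on it) (linear speed of plate_thick above 0.22 m/s and contact force between plate_thick and the fingers below 0.05 N).
It fails at once if a plate is let fall (moves at over 0.22 m/s with no finger on it) (linear speed of plate_thin above 0.22 m/s and contact force between plate_thin and the fingers below 0.05 N).
It fails at once if a plate is pressed too hard into the rack (over 38 N of contact force) (contact force between plate_thick and rack above 38 N).
It fails at once if a plate is pressed too hard into the rack (over 38 N of contact force) (contact force between plate_thin and rack above 38 N).
It fails at once if the bottle or the loose cap is moved by over 30 mm (distance of any of bottle_t0, cap_stray from where it was at the start of the episode above 0.03 m).
It also fails if it takes over 67 s, if anything falls off the work surface, if the arm or the gripper's body presses on something with over 40 N, if the wrist force passes 120 N, or if a joint passes its speed limit or range.

## Working session

There is one attempt and no reset: what is moved stays moved. The work goes in short steps, Python scripts to look and compute and a tool call to move; the robot and the scene stay as the last step left them, time stands still between calls to the robot, and variables do not carry over. Pictures are saved under pics/ and viewed, at most 10 in all, crops included, and the job is handed in when it is done.

Besides the shell and the picture viewer there is one more tool, called after "Emit:" in YAML: its name, and indented under it one key for each argument. play_rows: Moves the arm, as the interface text tells. Its arguments: {"type":"object","properties":{"increments":{"type":"array"},"grip_force":{"type":"number"}},"required":["increments"]}

```bash
mkdir -p pics
cat > h.py <<'E'
import numpy as np, cv2
from workcell import telemetry, camera, calibration, workorder
from scipy.spatial.transform import Rotation as R
def cam(name):
    """K, camera->world rotation, camera position"""
    c=calibration(name); f=240/np.tan(np.radians(c['vertical_fov'])/2)
    if 'hand_eye' in c:
        o=telemetry.get_obs(); T=np.eye(4); T[:3,:3]=R.from_euler('xyz',o['tcp_rot'],degrees=True).as_matrix(); T[:3,3]=o['ee_pos']
        M=T@np.array(c['hand_eye']); return f,c['cx'],c['cy'],M[:3,:3],M[:3,3]
    Rm=cv2.Rodrigues(np.array(c['rvec'],float))[0]; return f,c['cx'],c['cy'],Rm.T,-Rm.T@np.array(c['tvec'],float)
def cloud(name):
    f,cx,cy,Rw,p=cam(name); im,d=camera(name)
    v,u=np.mgrid[:480,:640]; P=np.stack([(u-cx)/f*d,(v-cy)/f*d,d],-1)
    W=P@Rw.T+p; W[d==0]=np.nan; return im,d,W
def onplane(k,u,v,z):
    f,cx,cy,Rw,p=k; r=Rw@np.array([(u-cx)/f,(v-cy)/f,1]); return p+r*(z-p[2])/r[2]
E
python3 - <<'E'
from h import *
print(telemetry.get_obs())
for n in ['top','scene','wrist']:
    im,d,W=cloud(n); cv2.imwrite(f'pics/{n}.png',im[...,::-1]); np.savez(f'{n}.npz',im=im,d=d,W=W)
    print(n,calibration(n))
E
```

```text
{'time': 0.0, 'q': array([ 6.38855176e+01,  5.00999673e+00,  1.00321658e+01,  9.51001391e+01,
       -1.16251635e-03,  9.00001681e+01]), 'qd': array([ 0.12091666, -0.02954943, -0.06663547,  0.02244506,  0.08245708,
        0.02280889]), 'joint_efforts': array([-1.67086735e-03, -5.20390427e+01,  4.64801788e+01,  1.62614178e-02,
       -2.88934393e-05,  6.90864709e-06]), 'ee_pos': array([0.241998  , 0.49365123, 0.24957315]), 'tcp_rot': array([-1.79922030e+02,  1.16274410e-03,  1.53885351e+02]), 'wrist_force': array([ 0.37662075, -0.48942133, -0.0744908 ]), 'torque': array([-0.01311586,  0.02772188, -0.03503956]), 'grasp_force': 0.0, 'opening': 0.08523568381804118}
top {'vertical_fov': 54.51297179816391, 'cx': 318.62450704931837, 'cy': 247.2552144748356, 'rvec': array([ 2.15842014, -2.14018514,  0.19177644]), 'tvec': array([-0.11138407,  0.60221481,  0.82967193])}
scene {'vertical_fov': 47.090941545584435, 'cx': 327.8488177556499, 'cy': 246.24916569157668, 'rvec': array([ 1.85531338, -0.99232468,  0.63543752]), 'tvec': array([-0.41072348,  0.24770435,  0.47742152])}
wrist {'vertical_fov': 69.38995805589913, 'cx': 317.5617342541515, 'cy': 241.7295183235664, 'hand_eye': array([[-1.48268329e-04, -9.50205103e-01, -3.11625161e-01,
         8.04255550e-02],
       [ 9.99999590e-01, -4.19166650e-04,  8.02329375e-04,
        -1.02674648e-03],
       [-8.93000341e-04, -3.11624914e-01,  9.50204775e-01,
        -1.24743841e-01],
       [ 0.00000000e+00,  0.00000000e+00,  0.00000000e+00,
         1.00000000e+00]])}
```

View pics/top.png

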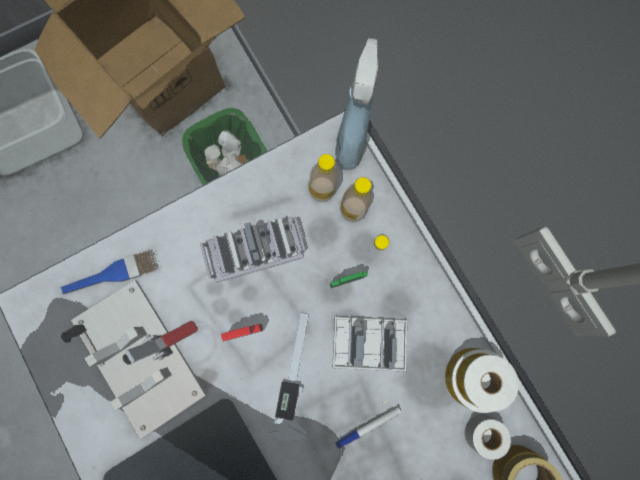

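View pics/scene.png

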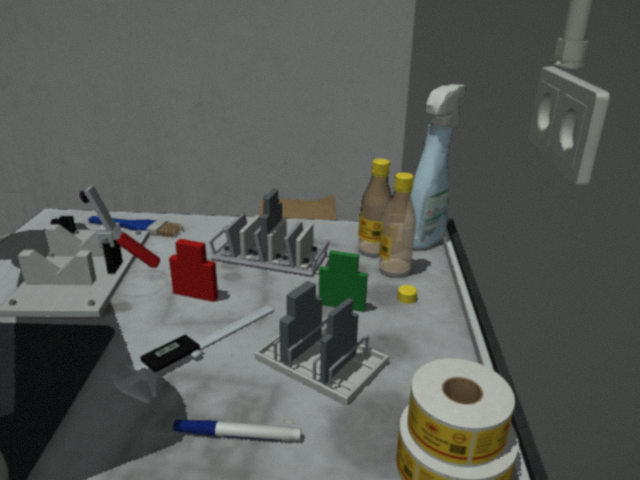

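The top view shows the drain stand at about (370,343) with the two grey plates, and the rack at about (254,248) with the fixed plate in its middle slot. The bottles are at (325,175) and (357,200), the cap at (381,242). The red and green look-alikes are at (242,332) and (349,279).

Run:
```python
from h import *
D=np.load('top.npz'); W=D['W']; im=D['im']
def box(n,u0,u1,v0,v1,z0,z1):
    m=np.zeros((480,640),bool); m[v0:v1,u0:u1]=1; m&=(W[...,2]>z0)&(W[...,2]<z1)
    P=W[m]; 
    if len(P)<5: print(n,len(P)); return
    (c,s,a)=cv2.minAreaRect(P[:,:2].astype(np.float32)*1000)
    print(n,len(P),np.round(P.mean(0),4),'rect',np.round(c,1),np.round(s,1),round(a,1))
box('table',280,300,290,300,-1,1)
box('plateA',335,372,310,372,.075,.12)
box('plateB',373,405,310,372,.075,.12)
box('tray',325,412,308,378,.003,.02)
box('rackmid',200,310,210,285,.095,.14)
box('rack>45',200,310,210,285,.045,.075)
box('rackbase',195,315,205,290,.004,.2)
k=cam('top')
for p in [(370,343),(254,248),(381,242)]: print(p,onplane(k,*p,0))
cv2.imwrite('pics/crop.png',np.hstack([cv2.resize(im[205:290,190:320,::-1],None,fx=4,fy=4,interpolation=2)[:340,:400*2],]))
```

```text
table 200 [ 0.5167 -0.0509 -0.0007] rect [516.7 -50.8] [17.8 37.4] 0.5
plateA 233 [ 0.4215 -0.1758  0.0954] rect [ 422.  -176.3] [14.2 40.9] 89.2
plateB 160 [ 0.4174 -0.2346  0.094 ] rect [ 417.2 -235.5] [ 8.4 41.1] 86.8
tray 1997 [ 0.4251 -0.206   0.007 ] rect [ 426.5 -203.7] [130.5 166.2] 0.1
rackmid 180 [0.6056 0.0142 0.1151] rect [606.6  15.1] [41.5 11.1] 15.9
rack>45 1178 [0.6036 0.0199 0.0576] rect [605.3  19. ] [ 70.7 131.9] 16.5
rackbase 4240 [0.6016 0.0179 0.0333] rect [617.9  19.3] [145.2 226.5] 3.1
(370, 343) [ 0.42451263 -0.20784686  0.        ]
(254, 248) [0.60801865 0.02096281 0.        ]
(381, 242) [ 0.62274037 -0.23198407  0.        ]
```

View pics/crop.png

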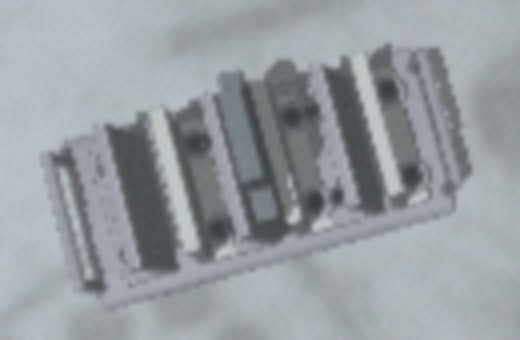

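The rack crop shows the white cheeks at crop (175,180) and (378,125), with the wide slot's dark gap on the left and the narrow one on the right. So rack +y runs towards image left (world +y), at about 16° yaw. Next I'll go above the rack for a close look.

```bash
cat >> h.py <<'E'
def to(x,y,z,yaw,roll=180,pitch=0):
    o=telemetry.get_obs(); A=R.from_euler('xyz',o['tcp_rot'],degrees=True); B=R.from_euler('xyz',[roll,pitch,yaw],degrees=True)
    t=A.inv().apply(np.array([x,y,z])-o['ee_pos'])*1000
    print('shift',np.round(t,1),'turn',np.round((A.inv()*B).as_rotvec(degrees=True),2),'t',round(o['time'],2))
E
python3 -c "
from h import *
to(.6,.02,.26,16)"
```

```text
shift [-529.9 -267.8  -10. ] turn [-3.0000e-02  7.0000e-02  1.3788e+02] t 0.15
```

Emit:
play_rows:
  increments:
    - [[-530, -268, -10], [0, 0, 138], 0.5]
    - [[-530, -268, -10], [0, 0, 138], 0.5]
    - [[-530, -268, -10], [0, 0, 138], 0.5]
    - [[-530, -268, -10], [0, 0, 138], 0.5]
    - [[-530, -268, -10], [0, 0, 138], 0.5]
    - [[-530, -268, -10], [0, 0, 138], 0.5]
    - [[-530, -268, -10], [0, 0, 138], 0.5]
    - [[-530, -268, -10], [0, 0, 138], 0.5]
    - [[-530, -268, -10], [0, 0, 138], 0.5]
    - [[-530, -268, -10], [0, 0, 138], 0.5]
    - [[-530, -268, -10], [0, 0, 138], 0.5]
    - [[-530, -268, -10], [0, 0, 138], 0.5]
    - [[-530, -268, -10], [0, 0, 138], 0.5]
    - [[-530, -268, -10], [0, 0, 138], 0.5]
    - [[-530, -268, -10], [0, 0, 138], 0.5]
    - [[-530, -268, -10], [0, 0, 138], 0.5]
    - [[-530, -268, -10], [0, 0, 138], 0.5]
    - [[-530, -268, -10], [0, 0, 138], 0.5]
    - [[-530, -268, -10], [0, 0, 138], 0.5]
    - [[-530, -268, -10], [0, 0, 138], 0.5]

```text
time: 2.15
ee_pos: [0.6, 0.0199, 0.2603]
tcp_rot: [-180.0, 0.0, 16.0]
wrist_force: [0.3, 0.6, 0.1]
opening: 0.0429
grasp_force: 0.0
```

Run:
```python
from h import *
o=telemetry.get_obs(); print(o['ee_pos'],o['tcp_rot'],o['opening'],o['wrist_force'])
im,d,W=cloud('wrist'); np.savez('w1.npz',im=im,d=d,W=W); cv2.imwrite('pics/w1.png',im[...,::-1])
to(.422,-.176,.2,-1)
```

```text
[0.59997843 0.01994088 0.2602776 ] [-1.79999131e+02  3.09556208e-03  1.60071646e+01] 0.042929203685848155 [0.33416988 0.59081866 0.05014419]
shift [-225.1  139.4   60.3] turn [ 0.    0.   16.98] t 2.2
```

View pics/w1.png

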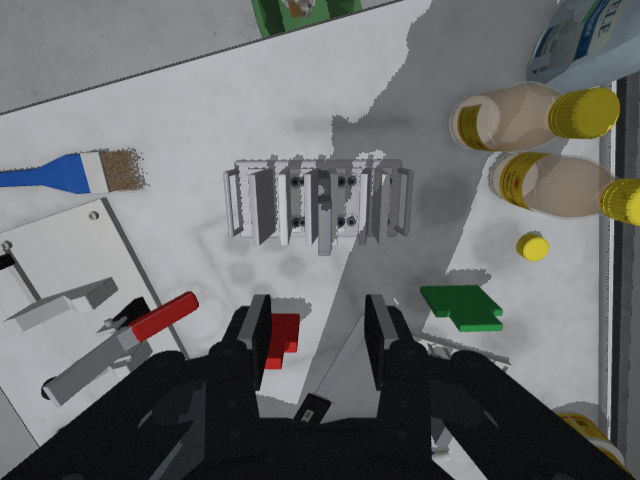

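Wrist view: rack centred near (318,203); wide slot strip ≈(260,205) with cheek ≈(283,205), fixed plate ≈(323,210), narrow slot ≈(363–385,205). I'll take a cross-section from the depth.

Run:
```python
from h import *
D=np.load('w1.npz'); W=D['W']; im=D['im']
cv2.imwrite('pics/w1c.png',cv2.resize(im[150:260,215:420,::-1],None,fx=3.8,fy=3.8,interpolation=2))
m=np.zeros((480,640),bool); m[150:262,215:425]=1
t=m&(W[...,2]>.1); P=W[t]; c,s,a=cv2.minAreaRect(P[:,:2].astype(np.float32)*1000); print('mid',c,s,a,P[:,2].max())
yaw=np.radians(16); Rz=np.array([[np.cos(yaw),np.sin(yaw)],[-np.sin(yaw),np.cos(yaw)]])
c0=np.array([.6066,.0151]); L=(W[...,:2]-c0)@Rz.T*1000; Z=W[...,2]*1000
for z0,z1 in [(55,66),(45,55)]:
  s=m&(Z>z0)&(Z<z1); 
  h,e=np.histogram(L[s][:,1],bins=np.arange(-75,76,2)); print(z0,[(int(e[i]),int(h[i])) for i in range(len(h)) if h[i]>5])
for u in (35,):
  # row profile
  v=215
  print([(uu,round(float(L[v,uu,0])),round(float(L[v,uu,1]),1),round(float(Z[v,uu])),int(im[v,uu].mean())) for uu in range(225,412,2)])
for nm,y0,y1 in [('Lcheek',34,46),('Rcheek',-62,-50)]:
  s=m&(Z>56)&(Z<66)&(L[...,1]>y0)&(L[...,1]<y1); Q=L[s]; 
  if len(Q)>10: print(nm,len(Q),cv2.minAreaRect(Q.astype(np.float32)),np.percentile(Z[s],[5,50,95]))
```

```text
mid (605.9189453125, 15.467964172363281) (42.1751594543457, 10.621814727783203) 16.023353576660156 0.12109903923748572
55 [(-63, 9), (-61, 133), (-59, 150), (-57, 155), (-55, 197), (-53, 10), (-43, 7), (-41, 102), (-39, 155), (-37, 153), (-35, 132), (-13, 127), (-11, 154), (-9, 147), (-7, 34), (3, 6), (11, 116), (13, 144), (15, 148), (17, 155), (19, 22), (35, 137), (37, 149), (39, 151), (41, 142), (43, 48), (61, 10), (63, 209), (65, 151), (67, 146), (69, 118)]
45 [(-55, 114), (-53, 15), (-43, 34), (9, 130), (11, 28), (35, 57), (59, 14), (61, 228), (63, 20)]
[(225, -20, 111.7, 1, 164), (227, -12, 100.2, 35, 145), (229, -12, 98.4, 34, 160), (231, -12, 96.2, 34, 113), (233, -20, 102.2, 2, 157), (235, -20, 99.9, 2, 163), (237, -20, 97.9, 1, 164), (239, -18, 93.9, 8, 90), (241, -18, 91.4, 10, 94), (243, -18, 89.4, 9, 177), (245, -18, 87.2, 9, 178), (247, -18, 84.9, 9, 178), (249, -18, 82.8, 8, 177), (251, -5, 70.2, 60, 155), (253, -5, 68.2, 61, 159), (255, -5, 66.2, 61, 168), (257, -5, 64.2, 62, 132), (259, -6, 63.2, 57, 64), (261, -7, 62.0, 52, 66), (263, -9, 61.2, 45, 64), (265, -10, 60
[... 1543 characters left out ...]
, -5, -56.4, 61, 112), (385, -5, -58.4, 61, 110), (387, -5, -60.5, 60, 105), (389, -16, -71.5, 17, 89), (391, -18, -75.6, 8, 93), (393, -18, -77.9, 8, 94), (395, -18, -80.3, 7, 92), (397, -18, -82.3, 8, 90), (399, -20, -86.2, 1, 110), (401, -20, -88.3, 2, 108), (403, -20, -90.7, 2, 109), (405, -12, -85.3, 31, 77), (407, -12, -86.6, 34, 91), (409, -12, -88.7, 34, 87), (411, -19, -99.5, 3, 105)]
Lcheek 613 ((-0.3771705627441406, 39.60435104370117), (69.01367950439453, 8.21121597290039), 0.612500011920929) [59.06706218 60.92554039 62.26084928]
Rcheek 643 ((-0.06647109985351562, -57.05956268310547), (69.52886962890625, 8.328269958496094), 0.6370149850845337) [58.14504393 60.76917803 62.09160453]
```

View pics/w1c.png

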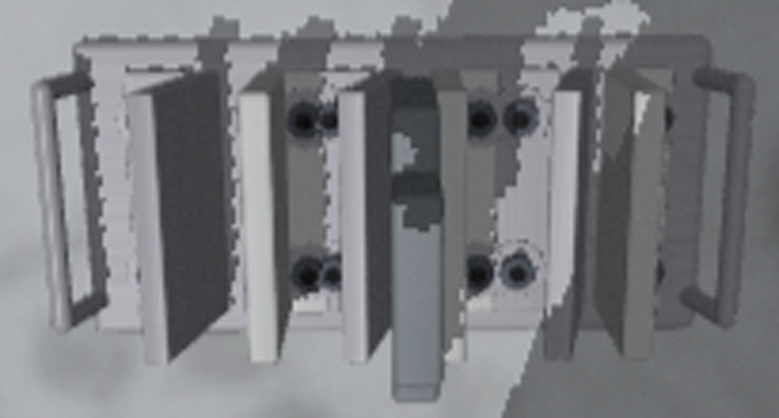

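Rack confirmed: strips lean on the +y side, both cheek faces are found (43.7 mm and -53 mm locally), yaw ≈16.3°. Next, over the thick plate.

Emit:
play_rows:
  increments:
    - [[-225, 139, 30], [0, 0, 17], 0.5]
    - [[-225, 139, 30], [0, 0, 17], 0.5]
    - [[-225, 139, 60], [0, 0, 17], 0.5]
    - [[-225, 139, 60], [0, 0, 17], 0.5]
    - [[-225, 139, 60], [0, 0, 17], 0.5]
    - [[-225, 139, 60], [0, 0, 17], 0.5]
    - [[-225, 139, 60], [0, 0, 17], 0.5]
    - [[-225, 139, 60], [0, 0, 17], 0.5]
    - [[-225, 139, 60], [0, 0, 17], 0.5]

```text
time: 3.1
ee_pos: [0.4223, -0.1749, 0.2007]
tcp_rot: [180.0, -0.0, -1.1]
wrist_force: [-0.4, 0.2, 0.1]
opening: 0.0429
grasp_force: 0.0
```

```bash
cat >> h.py <<'E'
def tops(W,x0,x1,y0,y1,z0,z1):
    m=(W[...,0]>x0)&(W[...,0]<x1)&(W[...,1]>y0)&(W[...,1]<y1)&(W[...,2]>z0)&(W[...,2]<z1)
    P=W[m]; c,s,a=cv2.minAreaRect(P[:,:2].astype(np.float32)*1000); print(len(P),'rect',np.round(c,1),np.round(s,1),round(a,1),'z',np.round(np.percentile(P[:,2],[5,50,95]),4))
E
python3 - <<'E'
from h import *
o=telemetry.get_obs(); print(o['ee_pos'],o['tcp_rot'],o['opening'],o['wrist_force'])
im,d,W=cloud('wrist'); cv2.imwrite('pics/w2.png',im[...,::-1])
tops(W,.37,.47,-.19,-.16,.085,.115)
tops(W,.37,.47,-.25,-.22,.085,.115)
tops(W,.37,.47,-.19,-.16,.055,.08)
E
```

```text
[ 0.42230054 -0.17494738  0.20067693] [ 1.79993922e+02 -4.16133518e-02 -1.05273993e+00] 0.04289877066535718 [-0.37940666  0.16380912  0.06156985]
1224 rect [ 420.6 -176.5] [14. 42.] 87.3 z [0.0937 0.0989 0.1   ]
914 rect [ 415.9 -235.4] [ 8.5 41.8] 87.6 z [0.0874 0.0985 0.0999]
492 rect [ 420.5 -176.5] [13.9 70.1] 87.2 z [0.0622 0.0709 0.0759]
```

View pics/w2.png

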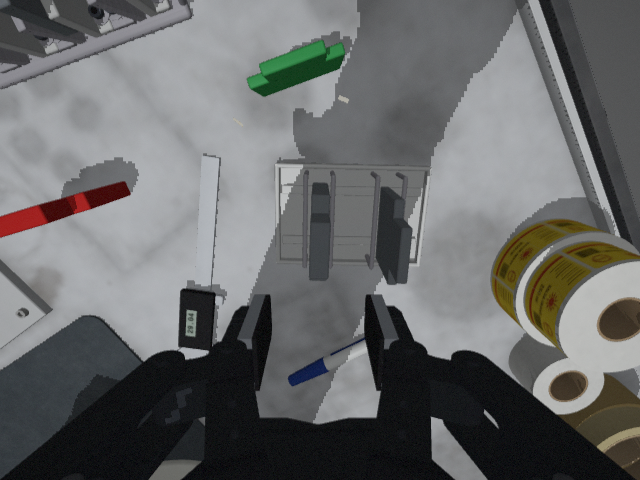

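The thick plate is at (320,230) between the hoops, centred (420.6, -176.5), yaw -2.7°, and the thin plate at (395,235). Moving down to grasp.

```bash
python3 -c "
from h import *
to(.4206,-.1765,.087,-2.7)"
```

```text
shift [ -1.8   1.7 113.6] turn [ 0.   -0.03  1.67] t 3.15
```

Emit:
play_rows:
  increments:
    - [[-1.8, 1.2, 30], [0, 0, 1.7], 0.5]
    - [[-1.8, 1.2, 60], [0, 0, 1.7], 0.5]
    - [[-1.8, 1.2, 90], [0, 0, 1.7], 0.5]
    - [[-1.8, 1.2, 110], [0, 0, 1.7], 0.5]
    - [[-1.8, 1.2, 113.6], [0, 0, 1.7], 0.5]
    - [[-1.8, 1.2, 113.6], [0, 0, 1.7], 0.5]
    - [[-1.8, 1.2, 113.6], [0, 0, 1.7], 0.5]

```text
time: 3.85
ee_pos: [0.4207, -0.1765, 0.088]
tcp_rot: [180.0, -0.1, -2.8]
wrist_force: [0.0, -0.3, 0.2]
opening: 0.0429
grasp_force: 0.0
```

Emit:
play_rows:
  increments:
    - [[0, 0, 0], [0, 0, 0], 1]
    - [[0, 0, 0], [0, 0, 0], 1]
    - [[0, 0, 0], [0, 0, 0], 1]
    - [[0, 0, 0], [0, 0, 0], 1]
    - [[0, 0, 0], [0, 0, 0], 1]
    - [[0, 0, 0], [0, 0, 0], 1]
    - [[0, 0, -10], [0, 0, 0], 1]
    - [[0, 0, -30], [0, 0, 0], 1]
    - [[0, 0, -60], [0, 0, 0], 1]
    - [[0, 0, -100], [0, 0, 0], 1]
    - [[0, 0, -130], [0, 0, 0], 1]
    - [[0, 0, -130], [0, 0, 0], 1]
    - [[0, 0, -130], [0, 0, 0], 1]
  grip_force: 40

```text
time: 5.15
ee_pos: [0.42, -0.1767, 0.217]
tcp_rot: [180.0, -0.0, -2.8]
wrist_force: [-0.6, 0.4, -2.5]
opening: 0.0132
grasp_force: 39.2
```

Run:
```python
from h import *
c0=np.array([.6066,.0151]);a=np.radians(16.3);M=np.array([[np.cos(a),-np.sin(a)],[np.sin(a),np.cos(a)]])
a2=np.radians(16);M2=np.array([[np.cos(a2),-np.sin(a2)],[np.sin(a2),np.cos(a2)]])
st=c0+M2@[-.0003,.0507]; sn=c0+M2@[-.0002,-.049]
ey=M@[0,1]
print(st,sn,ey); p=st+ey*.0025; print(p)
to(p[0],p[1],.2,16.3)
o=telemetry.get_obs(); print(o['wrist_force'],o['ee_pos'])
```

```text
[0.59233681 0.06375328] [ 0.61991398 -0.03205695] [-0.28066671  0.95980529]
[0.59163514 0.06615279]
shift [ 159.5 -251.    17. ] turn [  0.03  -0.04 -19.12] t 5.15
[-0.61279553  0.38931442 -2.51001446] [ 0.41997684 -0.17666798  0.21700403]
```

Emit:
play_rows:
  increments:
    - [[160, -251, 0], [0, 0, -19.1], 1]
    - [[160, -251, 0], [0, 0, -19.1], 1]
    - [[160, -251, 0], [0, 0, -19.1], 1]
    - [[160, -251, 0], [0, 0, -19.1], 1]
    - [[160, -251, 0], [0, 0, -19.1], 1]
    - [[160, -251, 0], [0, 0, -19.1], 1]
    - [[160, -251, 0], [0, 0, -19.1], 1]
    - [[160, -251, 0], [0, 0, -19.1], 1]
    - [[160, -251, 0], [0, 0, -19.1], 1]
    - [[160, -251, 0], [0, 0, -19.1], 1]
    - [[160, -251, 0], [0, 0, -19.1], 1]
    - [[160, -251, 0], [0, 0, -19.1], 1]

```text
time: 6.35
ee_pos: [0.5917, 0.0656, 0.2171]
tcp_rot: [180.0, -0.0, 16.2]
wrist_force: [-0.3, 0.1, -2.0]
opening: 0.0134
grasp_force: 39.5
```

```bash
cat >> h.py <<'E'
def near(name):
    """wrist view; heights' footprints in TOOL frame (mm): x, y, z with tool axes, for plate in hand and rack"""
    o=telemetry.get_obs(); im,d,W=cloud('wrist'); cv2.imwrite(f'pics/{name}.png',im[...,::-1])
    T=R.from_euler('xyz',o['tcp_rot'],degrees=True); L=T.inv().apply((W-o['ee_pos']).reshape(-1,3)).reshape(W.shape)*1000
    np.savez(name+'.npz',W=W,L=L,im=im); print(o['ee_pos'],o['tcp_rot'][2],o['wrist_force'],o['torque']); return o,im,W,L
E
python3 - <<'E'
from h import *
o,im,W,L=near('w3')
Z=W[...,2]
m=(Z>.055)&(Z<.066)
h,e=np.histogram(L[m&(abs(L[...,0])<45)][:,1],bins=np.arange(-60,110,2)); print([(int(e[i]),int(h[i])) for i in range(len(h)) if h[i]>5])
m=(abs(L[...,1])<14)&(L[...,2]>-15)&(L[...,2]<100)&(abs(L[...,0])<45)
for z in range(-15,85,8):
    s=m&(L[...,2]>=z)&(L[...,2]<z+8); Q=L[s]
    if len(Q)>5: print(z,len(Q),'x',np.round(np.percentile(Q[:,0],[2,98]),1),'y',np.round(np.percentile(Q[:,1],[2,98]),1))
E
```

```text
[0.59173873 0.06560561 0.21710538] 16.22497443939094 [-0.31222061  0.07329691 -2.01496715] [-0.00926994 -0.04170654  0.01920446]
[(-20, 22), (-18, 178), (-16, 196), (-14, 117), (-12, 75), (8, 46), (10, 71), (12, 125), (14, 185), (16, 77), (32, 81), (34, 196), (36, 191), (38, 187), (40, 38), (46, 165), (58, 9), (60, 12), (62, 25), (64, 32), (84, 23), (86, 243), (88, 198), (90, 193), (92, 62), (104, 156), (106, 267)]
-15 3925 x [-19.2  20.7] y [-10.5  11.1]
-7 631 x [ 9.5 21. ] y [-12.7  13.1]
1 508 x [ 9.6 21.1] y [-12.7  13.2]
9 986 x [ 9.8 34.2] y [-11.6  12. ]
17 521 x [20.6 34.9] y [-6.5  7.2]
25 145 x [34.1 35.1] y [-6.3  6.6]
33 123 x [33.7 35. ] y [-6.5  6.8]
41 108 x [34.1 35.1] y [-6.4  6.6]
49 92 x [33.9 35. ] y [-6.4  6.5]
57 83 x [34.2 35. ] y [-6.5  6.6]
65 78 x [33.6 35. ] y [-6.6  6.6]
73 41 x [34.5 35.1] y [-6.  6.]
```

View pics/w3.png

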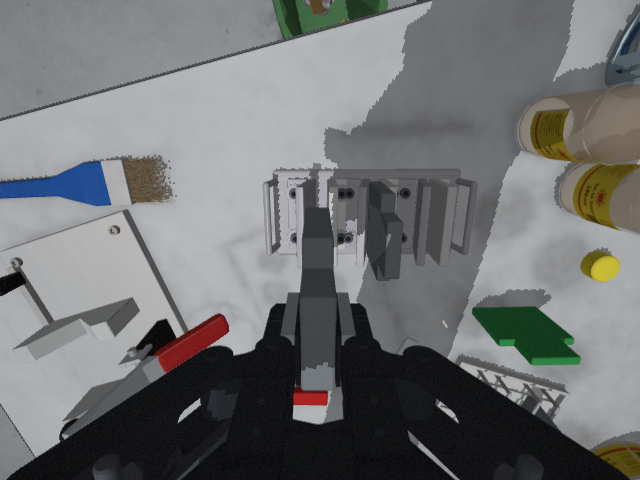

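Wrist view: the plate in hand at (317,250) hangs over the wide slot, between the strip (tool y ≈ -11.5) and the cheek face (≈ +8.7). Lowering it into the mouth.

Emit:
play_rows:
  increments:
    - [[0, 0, 30], [0, 0, 0], 1]
    - [[0, 0, 55], [0, 0, 0], 1]
    - [[0, 0, 70], [0, 0, 0], 1]
    - [[0, 0, 78], [0, 0, 0], 1]
    - [[0, 0, 82], [0, 0, 0], 1]
    - [[0, 0, 86], [0, 0, 0], 1]
    - [[0, 0, 88], [0, 0, 0], 1]
    - [[0, 0, 88], [0, 0, 0], 1]
    - [[0, 0, 88], [0, 0, 0], 1]

```text
time: 7.3
ee_pos: [0.5922, 0.0664, 0.1292]
tcp_rot: [180.0, -0.0, 16.3]
wrist_force: [0.1, 0.3, -1.4]
opening: 0.0133
grasp_force: 39.5
```

Emit:
play_rows:
  increments:
    - [[0, 0.4, 0], [0, 0, 0], 1]
    - [[0, 0.8, 0], [0, 0, 0], 1]
    - [[0, 1.2, 0], [0, 0, 0], 1]
    - [[0, 1.2, 0], [0, 0, 0], 1]
    - [[0, 1.2, 0], [0, 0, 0], 1]

```text
time: 7.8
ee_pos: [0.5923, 0.0651, 0.1287]
tcp_rot: [-180.0, 0.0, 16.3]
wrist_force: [-0.3, 0.0, -1.8]
opening: 0.0136
grasp_force: 39.5
```

Emit:
play_rows:
  increments:
    - [[0, 0.4, 0], [0, 0, 0], 1]
    - [[0, 0.8, 0], [0, 0, 0], 1]
    - [[0, 0.8, 0], [0, 0, 0], 1]
    - [[0, 0.8, 0], [0, 0, 0], 1]

```text
time: 8.2
ee_pos: [0.5925, 0.0644, 0.1287]
tcp_rot: [-180.0, 0.0, 16.3]
wrist_force: [0.6, 0.3, -1.8]
opening: 0.0133
grasp_force: 39.5
```

Emit:
play_rows:
  increments:
    - [[0, 0.3, 0], [0, 0, 0], 1]
    - [[0, 0.6, 0], [0, 0, 0], 1]
    - [[0, 0.6, 0], [0, 0, 0], 1]
    - [[0, 0.6, 0], [0, 0, 0], 1]

```text
time: 8.6
ee_pos: [0.5927, 0.0639, 0.1287]
tcp_rot: [-180.0, 0.0, 16.3]
wrist_force: [-0.4, -0.1, -2.7]
opening: 0.0135
grasp_force: 39.5
```

Emit:
play_rows:
  increments:
    - [[0, 0.3, 0], [0, 0, 0], 1]
    - [[0, 0.6, 0], [0, 0, 0], 1]
    - [[0, 0.6, 0], [0, 0, 0], 1]
    - [[0, 0.6, 0], [0, 0, 0], 1]

```text
time: 9.0
ee_pos: [0.5928, 0.0636, 0.1287]
tcp_rot: [-180.0, 0.0, 16.3]
wrist_force: [-1.5, 3.5, -0.3]
opening: 0.0133
grasp_force: 39.5
```

Emit:
play_rows:
  increments:
    - [[0, 0.3, 0], [0, 0, 0], 1]
    - [[0, 0.5, 0], [0, 0, 0], 1]
    - [[0, 0.5, 0], [0, 0, 0], 1]
    - [[0, 0.5, 0], [0, 0, 0], 1]

```text
time: 9.4
ee_pos: [0.5928, 0.0633, 0.1287]
tcp_rot: [-179.9, 0.0, 16.3]
wrist_force: [-2.6, 6.6, -0.3]
opening: 0.0133
grasp_force: 39.7
```

Emit:
play_rows:
  increments:
    - [[0, -0.5, 0], [0, 0, 0], 1]
    - [[0, -0.5, 2], [0, 0, 0], 1]
    - [[0, -0.5, 4], [0, 0, 0], 1]
    - [[0, -0.5, 5], [0, 0, 0], 1]
    - [[0, -0.5, 6], [0, 0, 0], 1]
    - [[0, -0.5, 6], [0, 0, 0], 1]
    - [[0, -0.5, 6], [0, 0, 0], 1]

```text
time: 10.1
ee_pos: [0.593, 0.0636, 0.1227]
tcp_rot: [-180.0, -0.0, 16.3]
wrist_force: [-1.1, 5.7, -0.0]
opening: 0.0135
grasp_force: 39.7
```

Emit:
play_rows:
  increments:
    - [[0, 0, 1], [0, 0, 0], 1]
    - [[0, 0, 2], [0, 0, 0], 1]
    - [[0, 0, 3], [0, 0, 0], 1]
    - [[0, 0, 3], [0, 0, 0], 1]
    - [[0, 0, 3], [0, 0, 0], 1]

```text
time: 10.6
ee_pos: [0.593, 0.0636, 0.1198]
tcp_rot: [-180.0, -0.0, 16.3]
wrist_force: [-1.0, 5.2, 0.6]
opening: 0.0137
grasp_force: 39.8
```

Emit:
play_rows:
  increments:
    - [[0, -0.4, 0.7], [0, 0, 0], 1]
    - [[0, -0.4, 1.5], [0, 0, 0], 1]
    - [[0, -0.4, 2], [0, 0, 0], 1]
    - [[0, -0.4, 2], [0, 0, 0], 1]
    - [[0, -0.4, 2], [0, 0, 0], 1]

```text
time: 11.1
ee_pos: [0.5928, 0.0637, 0.1176]
tcp_rot: [-180.0, -0.0, 16.3]
wrist_force: [-0.6, 5.0, -0.6]
opening: 0.0131
grasp_force: 39.6
```

Emit:
play_rows:
  increments:
    - [[0, 0, 0.5], [0, 0, 0], 1]
    - [[0, 0, 1], [0, 0, 0], 1]
    - [[0, 0, 1.5], [0, 0, 0], 1]
    - [[0, 0, 1.5], [0, 0, 0], 1]
    - [[0, 0, 1.5], [0, 0, 0], 1]

```text
time: 11.6
ee_pos: [0.5927, 0.0637, 0.1162]
tcp_rot: [-180.0, 0.0, 16.3]
wrist_force: [-1.0, 4.3, 0.7]
opening: 0.0135
grasp_force: 39.7
```

Emit:
play_rows:
  increments:
    - [[0, 0, 0.5], [0, 0, 0], 1]
    - [[0, 0, 1], [0, 0, 0], 1]
    - [[0, 0, 1], [0, 0, 0], 1]
    - [[0, 0, 1], [0, 0, 0], 1]

```text
time: 12.0
ee_pos: [0.5927, 0.0637, 0.1151]
tcp_rot: [-180.0, 0.0, 16.3]
wrist_force: [-0.7, 5.1, 1.1]
opening: 0.0134
grasp_force: 39.8
```

Emit:
play_rows:
  increments:
    - [[0, 0, 0.5], [0, 0, 0], 1]
    - [[0, 0, 1], [0, 0, 0], 1]
    - [[0, 0, 1], [0, 0, 0], 1]
    - [[0, 0, 1], [0, 0, 0], 1]

```text
time: 12.4
ee_pos: [0.5927, 0.0637, 0.1142]
tcp_rot: [-180.0, 0.0, 16.3]
wrist_force: [-1.1, 4.5, -0.1]
opening: 0.0132
grasp_force: 39.8
```

Emit:
play_rows:
  increments:
    - [[0, 0, 0.5], [0, 0, 0], 1]
    - [[0, 0, 0.5], [0, 0, 0], 1]
    - [[0, 0, 0.5], [0, 0, 0], 1]

```text
time: 12.7
ee_pos: [0.5927, 0.0637, 0.1137]
tcp_rot: [-180.0, 0.0, 16.3]
wrist_force: [-0.8, 4.4, 0.9]
opening: 0.0136
grasp_force: 39.8
```

Emit:
play_rows:
  increments:
    - [[0, 0, 0.5], [0, 0, 0], 1]
    - [[0, 0, 0.8], [0, 0, 0], 1]
    - [[0, 0, 0.8], [0, 0, 0], 1]

```text
time: 13.0
ee_pos: [0.5927, 0.0637, 0.1129]
tcp_rot: [-180.0, 0.0, 16.3]
wrist_force: [-1.5, 4.9, 0.6]
opening: 0.0132
grasp_force: 39.8
```

Emit:
play_rows:
  increments:
    - [[0, 0, 0.5], [0, 0, 0], 1]
    - [[0, 0, 0.8], [0, 0, 0], 1]
    - [[0, 0, 0.8], [0, 0, 0], 1]

```text
time: 13.3
ee_pos: [0.5927, 0.0637, 0.1121]
tcp_rot: [-180.0, 0.0, 16.3]
wrist_force: [-1.6, 3.9, 1.5]
opening: 0.0134
grasp_force: 39.8
```

Emit:
play_rows:
  increments:
    - [[0, 0, 0.5], [0, 0, 0], 1]
    - [[0, 0, 0.8], [0, 0, 0], 1]
    - [[0, 0, 0.8], [0, 0, 0], 1]

```text
time: 13.6
ee_pos: [0.5927, 0.0637, 0.1113]
tcp_rot: [-180.0, 0.0, 16.3]
wrist_force: [-1.2, 5.1, 1.1]
opening: 0.0133
grasp_force: 39.8
```

Emit:
play_rows:
  increments:
    - [[0, 0, 0.5], [0, 0, 0], 1]
    - [[0, 0, 1], [0, 0, 0], 1]
    - [[0, 0, 1], [0, 0, 0], 1]

```text
time: 13.9
ee_pos: [0.5927, 0.0637, 0.1103]
tcp_rot: [-180.0, 0.0, 16.3]
wrist_force: [-1.5, 4.3, -0.0]
opening: 0.0135
grasp_force: 39.9
```

Emit:
play_rows:
  increments:
    - [[0, 0, 0.5], [0, 0, 0], 1]
    - [[0, 0, 1], [0, 0, 0], 1]
    - [[0, 0, 1], [0, 0, 0], 1]

```text
time: 14.2
ee_pos: [0.5927, 0.0637, 0.1093]
tcp_rot: [-180.0, 0.0, 16.3]
wrist_force: [-1.8, 5.1, 0.5]
opening: 0.0134
grasp_force: 39.9
```

Emit:
play_rows:
  increments:
    - [[0, 0, 0.5], [0, 0, 0], 1]
    - [[0, 0, 1], [0, 0, 0], 1]
    - [[0, 0, 1], [0, 0, 0], 1]

```text
time: 14.5
ee_pos: [0.5927, 0.0638, 0.1083]
tcp_rot: [-180.0, 0.0, 16.3]
wrist_force: [-2.0, 4.9, 1.2]
opening: 0.0137
grasp_force: 39.9
```

Emit:
play_rows:
  increments:
    - [[0, 0, 0.5], [0, 0, 0], 1]
    - [[0, 0, 1], [0, 0, 0], 1]
    - [[0, 0, 1], [0, 0, 0], 1]

```text
time: 14.8
ee_pos: [0.5927, 0.0638, 0.1076]
tcp_rot: [-180.0, -0.0, 16.3]
wrist_force: [-2.1, 5.5, 2.7]
opening: 0.0138
grasp_force: 40.2
```

Emit:
play_rows:
  increments:
    - [[0, 0, 0.5], [0, 0, 0], 1]
    - [[0, 0, 1], [0, 0, 0], 1]
    - [[0, 0, 1], [0, 0, 0], 1]

```text
time: 15.1
ee_pos: [0.5928, 0.0638, 0.1073]
tcp_rot: [-180.0, -0.1, 16.3]
wrist_force: [-4.9, 6.0, 6.8]
opening: 0.0134
grasp_force: 40.8
```

Emit:
play_rows:
  increments:
    - [[0, 0, 0.5], [0, 0, 0], 1]
    - [[0, 0, 1], [0, 0, 0], 1]
    - [[0, 0, 1], [0, 0, 0], 1]

```text
time: 15.4
ee_pos: [0.5929, 0.0639, 0.1069]
tcp_rot: [-180.0, -0.1, 16.3]
wrist_force: [-4.6, 5.2, 10.9]
opening: 0.0132
grasp_force: 41.3
```

Emit:
play_rows:
  increments:
    - [[0, 0, 0.5], [0, 0, 0], 1]
    - [[0, 0, 0.8], [0, 0, 0], 1]
    - [[0, 0, 0.8], [0, 0, 0], 1]
    - [[0, 0, 0.8], [0, 0, 0], 1]

```text
time: 15.8
ee_pos: [0.593, 0.0639, 0.1068]
tcp_rot: [180.0, -0.1, 16.3]
wrist_force: [-5.5, 5.4, 15.5]
opening: 0.0133
grasp_force: 41.9
```

Emit:
play_rows:
  increments:
    - [[0, 0, 0], [0, 0, 0], 0.6]
    - [[0, 0, 0], [0, 0, 0], 0.6]
    - [[0, 0, -1], [0, 0, 0], 0.6]
    - [[0, 0, -3], [0, 0, 0], 0.6]
    - [[0, 0, -8], [0, 0, 0], 0.6]
    - [[0, 0, -20], [0, 0, 0], 0.6]
    - [[0, 0, -50], [0, 0, 0], 0.6]
    - [[0, 0, -80], [0, 0, 0], 0.6]
    - [[0, 0, -110], [0, 0, 0], 0.6]
    - [[0, 0, -110], [0, 0, 0], 0.6]

```text
time: 16.8
ee_pos: [0.5941, 0.0637, 0.2203]
tcp_rot: [179.9, -0.4, 16.3]
wrist_force: [-0.2, -0.3, 0.2]
opening: 0.0341
grasp_force: 0.0
```

Run:
```python
from h import *
o,im,W,L=near('w4')
s=np.array([.5923,.0638]); a=np.radians(16.3); U=(W[...,:2]-s)@np.array([[np.cos(a),-np.sin(a)],[np.sin(a),np.cos(a)]])*1000
Z=W[...,2]*1000; near_=(abs(U[...,1])<12)&(abs(U[...,0])<40)
for z0,z1 in [(108,130),(92,106),(84,92),(70,84)]:
    m=near_&(Z>z0)&(Z<z1); P=U[m]
    if len(P)>8: print(z0,len(P),np.percentile(Z[m],[5,50,95]).round(1),'x',np.percentile(P[:,0],[2,98]).round(1),'y',np.percentile(P[:,1],[2,98]).round(1),cv2.minAreaRect(P.astype(np.float32)))
to(.4159,-.2354,.2,-2.4)
```

```text
[0.59410431 0.06373599 0.22025885] 16.283959966453953 [-0.15984602 -0.3462321   0.1991032 ] [-0.0385326   0.00310085  0.03381733]
108 1180 [116.  117.6 118.8] x [-18.9  21.5] y [-5.5  7.7] ((0.7969856262207031, 1.1585607528686523), (13.601548194885254, 41.77882766723633), 89.92340087890625)
92 80 [ 92.7  99.2 105.6] x [20.7 21.7] y [-5.8  7.4] ((20.74481964111328, 1.2130107879638672), (8.58279037475586, 11.23269271850586), 37.48611831665039)
84 425 [87.8 89.6 90.9] x [-33.3  35.4] y [-5.9  7.7] ((0.7335090637207031, 0.7878174781799316), (69.78931427001953, 13.681386947631836), 0.2849486768245697)
70 53 [71.7 77.  82.2] x [34.8 35.7] y [-6.  7.] ((35.27428436279297, 0.5319743156433105), (13.369499206542969, 0.895119309425354), 88.76663208007812)
shift [-254.6  237.2   16.8] turn [ 1.000e-02 -2.700e-01  1.869e+01] t 16.85
```

The thick plate stands with its top at 117.6 mm (centre 12.6 mm over the mouth), square. Next, the thin plate.

Emit:
play_rows:
  increments:
    - [[-254.6, 237.2, 5], [0, 0, 18.7], 0.55]
    - [[-254.6, 237.2, 5], [0, 0, 18.7], 0.55]
    - [[-254.6, 237.2, 5], [0, 0, 18.7], 0.55]
    - [[-254.6, 237.2, 5], [0, 0, 18.7], 0.55]
    - [[-254.6, 237.2, 10], [0, 0, 18.7], 0.55]
    - [[-254.6, 237.2, 17], [0, 0, 18.7], 0.55]
    - [[-254.6, 237.2, 17], [0, 0, 18.7], 0.55]
    - [[-254.6, 237.2, 17], [0, 0, 18.7], 0.55]
    - [[-254.6, 237.2, 17], [0, 0, 18.7], 0.55]
    - [[-254.6, 237.2, 17], [0, 0, 18.7], 0.55]
    - [[-254.6, 237.2, 17], [0, 0, 18.7], 0.55]
    - [[-254.6, 237.2, 17], [0, 0, 18.7], 0.55]
    - [[-254.6, 237.2, 17], [0, 0, 18.7], 0.55]
    - [[-254.6, 237.2, 17], [0, 0, 18.7], 0.55]

```text
time: 18.25
ee_pos: [0.4152, -0.235, 0.1975]
tcp_rot: [-180.0, 0.0, -2.4]
wrist_force: [0.2, 0.2, -0.5]
opening: 0.0387
grasp_force: 0.0
```

Run:
```python
from h import *
o,im,W,L=near('w5')
tops(W,.37,.47,-.25,-.22,.09,.115)
tops(W,.37,.47,-.25,-.22,.064,.08)
print(o['tcp_rot']); to(.4159,-.2354,.087,-2.5)
```

```text
[ 0.4151804  -0.23500568  0.19749303] -2.3591184213038217 [ 0.18537858  0.18112135 -0.46395415] [-0.01771494  0.04100137  0.04980456]
706 rect [ 415.7 -235.5] [ 7.6 42. ] 87.8 z [0.0969 0.0989 0.1   ]
244 rect [ 416.  -235.8] [ 7.4 69.6] 87.4 z [0.0686 0.071  0.0761]
[-1.79997573e+02  5.85162313e-04 -2.35911842e+00]
shift [  0.8   0.2 110.5] turn [-0.    0.    0.13] t 18.3
```

Emit:
play_rows:
  increments:
    - [[0.8, 0.5, 30], [0, 0, 0.1], 0.55]
    - [[0.8, 0.5, 60], [0, 0, 0.1], 0.55]
    - [[0.8, 0.5, 90], [0, 0, 0.1], 0.55]
    - [[0.8, 0.5, 106], [0, 0, 0.1], 0.55]
    - [[0.8, 0.5, 110], [0, 0, 0.1], 0.55]
    - [[0.8, 0.5, 110], [0, 0, 0.1], 0.55]
    - [[0.8, 0.5, 110], [0, 0, 0.1], 0.55]

```text
time: 19.0
ee_pos: [0.4162, -0.2362, 0.0887]
tcp_rot: [180.0, -0.1, -2.5]
wrist_force: [0.1, -0.6, 0.1]
opening: 0.0385
grasp_force: 0.0
```

Emit:
play_rows:
  increments:
    - [[0, 0, 0], [0, 0, 0], 1]
    - [[0, 0, 0], [0, 0, 0], 1]
    - [[0, 0, 0], [0, 0, 0], 1]
    - [[0, 0, 0], [0, 0, 0], 1]
    - [[0, 0, 0], [0, 0, 0], 1]
    - [[0, 0, 0], [0, 0, 0], 1]
    - [[0, 0, -10], [0, 0, 0], 1]
    - [[0, 0, -30], [0, 0, 0], 1]
    - [[0, 0, -60], [0, 0, 0], 1]
    - [[0, 0, -100], [0, 0, 0], 1]
    - [[0, 0, -130], [0, 0, 0], 1]
    - [[0, 0, -130], [0, 0, 0], 1]
    - [[0, 0, -130], [0, 0, 0], 1]
  grip_force: 40

```text
time: 20.3
ee_pos: [0.4159, -0.2362, 0.218]
tcp_rot: [180.0, -0.1, -2.5]
wrist_force: [0.1, -0.3, -2.5]
opening: 0.0072
grasp_force: 41.5
```

Run:
```python
from h import *
# slot_thin, corrected by where the thick plate's cheek was felt (about as measured)
s=np.array([.6199,-.0321])+.002*np.array([-.2807,.9598]); print(s); to(s[0],s[1],.217,16.3)
```

```text
[ 0.6193386 -0.0301804]
shift [ 194.2 -214.7    1.1] turn [  0.04  -0.05 -18.82] t 20.3
```

Emit:
play_rows:
  increments:
    - [[194, -214.7, 0], [0, 0, -18.8], 1]
    - [[194, -214.7, 0], [0, 0, -18.8], 1]
    - [[194, -214.7, 0], [0, 0, -18.8], 1]
    - [[194, -214.7, 0], [0, 0, -18.8], 1]
    - [[194, -214.7, 0], [0, 0, -18.8], 1]
    - [[194, -214.7, 0], [0, 0, -18.8], 1]
    - [[194, -214.7, 0], [0, 0, -18.8], 1]
    - [[194, -214.7, 0], [0, 0, -18.8], 1]
    - [[194, -214.7, 0], [0, 0, -18.8], 1]
    - [[194, -214.7, 0], [0, 0, -18.8], 1]
    - [[194, -214.7, 0], [0, 0, -18.8], 1]
    - [[194, -214.7, 0], [0, 0, -18.8], 1]
    - [[194, -214.7, 0], [0, 0, -18.8], 1]

```text
time: 21.6
ee_pos: [0.6187, -0.0304, 0.2178]
tcp_rot: [180.0, -0.0, 16.3]
wrist_force: [-0.4, 0.8, -0.7]
opening: 0.0075
grasp_force: 41.5
```

Run:
```python
from h import *
o,im,W,L=near('w6')
Z=W[...,2]
for zz in [(.057,.066)]:
  m=(Z>zz[0])&(Z<zz[1])
  h,e=np.histogram(L[m&(abs(L[...,0])<45)][:,1],bins=np.arange(-40,40,1)); print([(int(e[i]),int(h[i])) for i in range(len(h)) if h[i]>5])
for lo,hi in [(-22,-8),(2,18)]:
  s=m&(L[...,1]>lo)&(L[...,1]<hi)&(abs(L[...,0])<45); Q=L[s][:,:2]; print(lo,len(Q),cv2.minAreaRect(Q.astype(np.float32)))
m=(abs(L[...,1])<14)&(abs(L[...,0])<45)
for z in range(17,90,10):
    s=m&(L[...,2]>=z)&(L[...,2]<z+10); Q=L[s]
    if len(Q)>5: print(z,len(Q),'x',np.round(np.percentile(Q[:,0],[2,98]),1),'y',np.round(np.percentile(Q[:,1],[2,98]),1))
```

```text
[ 0.61871578 -0.03040085  0.21776549] 16.251080569081818 [-0.36972912  0.78736649 -0.71312639] [ 0.0704379   0.00297452 -0.01596434]
[(-40, 100), (-39, 89), (-38, 91), (-37, 96), (-36, 100), (-35, 105), (-14, 63), (-13, 93), (-12, 90), (-11, 102), (-10, 87), (-9, 94), (-8, 68), (-7, 46), (6, 38), (7, 63), (8, 104), (9, 101), (10, 95), (11, 92), (12, 96), (13, 89), (14, 11)]
-22 529 ((0.70343017578125, -10.905696868896484), (5.572733402252197, 69.81107330322266), 89.71761322021484)
2 689 ((0.8923797607421875, 10.377416610717773), (7.6790947914123535, 69.5914077758789), 89.4250259399414)
17 562 x [19.9 34.3] y [-3.4  4.1]
27 91 x [32.9 34.4] y [-3.7  3.9]
37 81 x [33.  34.4] y [-3.4  4.1]
47 73 x [33.2 34.4] y [-3.6  3.7]
57 58 x [33.  34.3] y [-3.7  3.8]
67 51 x [32.8 34.3] y [-3.5  4. ]
```

View pics/w6.png

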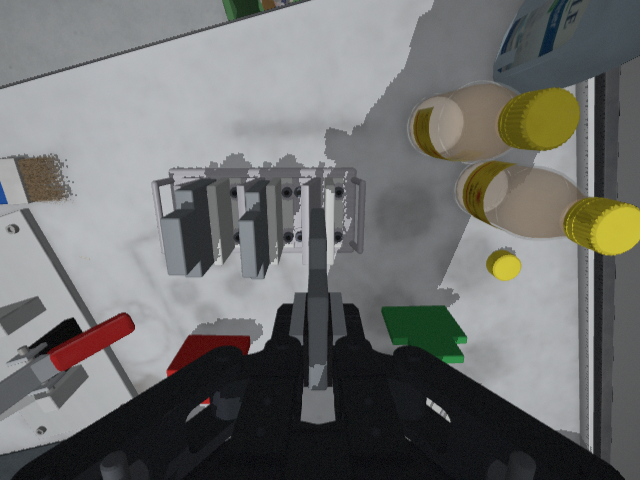

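The plate at (318,250) hangs over the narrow slot, about 2.3 mm clear of the strip and cheek on either side. Lowering it.

Emit:
play_rows:
  increments:
    - [[0, 0.5, 30], [0, 0, 0], 1]
    - [[0, 0.5, 55], [0, 0, 0], 1]
    - [[0, 0.5, 68], [0, 0, 0], 1]
    - [[0, 0.5, 72], [0, 0, 0], 1]
    - [[0, 0.5, 76], [0, 0, 0], 1]
    - [[0, 0.5, 79], [0, 0, 0], 1]
    - [[0, 0.5, 82], [0, 0, 0], 1]
    - [[0, 0.5, 84], [0, 0, 0], 1]
    - [[0, 0.5, 84], [0, 0, 0], 1]
    - [[0, 0.5, 84], [0, 0, 0], 1]

```text
time: 22.65
ee_pos: [0.6191, -0.0305, 0.1337]
tcp_rot: [180.0, -0.0, 16.3]
wrist_force: [-0.3, -0.3, -1.4]
opening: 0.0075
grasp_force: 41.5
```

Emit:
play_rows:
  increments:
    - [[0, 0.4, 0], [0, 0, 0], 1]
    - [[0, 0.8, 0], [0, 0, 0], 1]
    - [[0, 1.2, 0], [0, 0, 0], 1]
    - [[0, 1.2, 0], [0, 0, 0], 1]
    - [[0, 1.2, 0], [0, 0, 0], 1]

```text
time: 23.15
ee_pos: [0.6194, -0.0317, 0.1335]
tcp_rot: [-180.0, 0.0, 16.3]
wrist_force: [0.8, -0.6, -1.2]
opening: 0.0072
grasp_force: 41.5
```

Emit:
play_rows:
  increments:
    - [[0, 0.3, 0], [0, 0, 0], 1]
    - [[0, 0.5, 0], [0, 0, 0], 1]
    - [[0, 0.5, 0], [0, 0, 0], 1]
    - [[0, 0.5, 0], [0, 0, 0], 1]

```text
time: 23.55
ee_pos: [0.6195, -0.0321, 0.1335]
tcp_rot: [180.0, 0.0, 16.3]
wrist_force: [-0.2, -0.8, -1.1]
opening: 0.0071
grasp_force: 41.5
```

Emit:
play_rows:
  increments:
    - [[0, 0.3, 0], [0, 0, 0], 1]
    - [[0, 0.5, 0], [0, 0, 0], 1]
    - [[0, 0.5, 0], [0, 0, 0], 1]
    - [[0, 0.5, 0], [0, 0, 0], 1]

```text
time: 23.95
ee_pos: [0.6196, -0.0325, 0.1335]
tcp_rot: [-180.0, 0.0, 16.3]
wrist_force: [-0.2, 0.5, -1.0]
opening: 0.0074
grasp_force: 41.4
```

Emit:
play_rows:
  increments:
    - [[0, 0.2, 0], [0, 0, 0], 1]
    - [[0, 0.4, 0], [0, 0, 0], 1]
    - [[0, 0.4, 0], [0, 0, 0], 1]
    - [[0, 0.4, 0], [0, 0, 0], 1]

```text
time: 24.35
ee_pos: [0.6197, -0.0327, 0.1335]
tcp_rot: [-180.0, 0.0, 16.3]
wrist_force: [-0.7, 3.4, -0.8]
opening: 0.0076
grasp_force: 41.5
```

Emit:
play_rows:
  increments:
    - [[0, 0, 2], [0, 0, 0], 1]
    - [[0, 0, 4], [0, 0, 0], 1]
    - [[0, 0, 6], [0, 0, 0], 1]
    - [[0, 0, 7], [0, 0, 0], 1]
    - [[0, 0, 8], [0, 0, 0], 1]
    - [[0, 0, 8], [0, 0, 0], 1]
    - [[0, 0, 8], [0, 0, 0], 1]

```text
time: 25.05
ee_pos: [0.6197, -0.0328, 0.1253]
tcp_rot: [-180.0, 0.0, 16.3]
wrist_force: [-1.3, 5.1, 0.9]
opening: 0.0075
grasp_force: 41.7
```

Emit:
play_rows:
  increments:
    - [[0, 0, 1], [0, 0, 0], 1]
    - [[0, 0, 2], [0, 0, 0], 1]
    - [[0, 0, 2], [0, 0, 0], 1]
    - [[0, 0, 2], [0, 0, 0], 1]

```text
time: 25.45
ee_pos: [0.6197, -0.0328, 0.1233]
tcp_rot: [-180.0, 0.0, 16.3]
wrist_force: [-0.5, 5.4, 0.6]
opening: 0.0072
grasp_force: 41.8
```

Emit:
play_rows:
  increments:
    - [[0, 0, 1], [0, 0, 0], 1]
    - [[0, 0, 2], [0, 0, 0], 1]
    - [[0, 0, 2], [0, 0, 0], 1]
    - [[0, 0, 2], [0, 0, 0], 1]

```text
time: 25.85
ee_pos: [0.6197, -0.0327, 0.1213]
tcp_rot: [-180.0, -0.0, 16.3]
wrist_force: [-1.3, 5.6, 1.0]
opening: 0.0072
grasp_force: 41.8
```

Emit:
play_rows:
  increments:
    - [[0, -0.2, 1], [0, 0, 0], 1]
    - [[0, -0.2, 2], [0, 0, 0], 1]
    - [[0, -0.2, 2], [0, 0, 0], 1]
    - [[0, -0.2, 2], [0, 0, 0], 1]

```text
time: 26.25
ee_pos: [0.6197, -0.0327, 0.1193]
tcp_rot: [-180.0, 0.0, 16.3]
wrist_force: [-0.8, 5.9, 0.4]
opening: 0.0071
grasp_force: 41.6
```

Emit:
play_rows:
  increments:
    - [[0, 0, 0.5], [0, 0, 0], 1]
    - [[0, 0, 1], [0, 0, 0], 1]
    - [[0, 0, 1], [0, 0, 0], 1]

```text
time: 26.55
ee_pos: [0.6197, -0.0327, 0.1184]
tcp_rot: [-180.0, -0.0, 16.3]
wrist_force: [-1.3, 5.1, 2.0]
opening: 0.0072
grasp_force: 41.8
```

Emit:
play_rows:
  increments:
    - [[0, 0, 0.5], [0, 0, 0], 1]
    - [[0, 0, 1], [0, 0, 0], 1]
    - [[0, 0, 1], [0, 0, 0], 1]

```text
time: 26.85
ee_pos: [0.6197, -0.0327, 0.1175]
tcp_rot: [-180.0, 0.0, 16.3]
wrist_force: [-0.9, 5.1, 2.2]
opening: 0.0074
grasp_force: 41.8
```

Emit:
play_rows:
  increments:
    - [[0, 0, 0.5], [0, 0, 0], 1]
    - [[0, 0, 1], [0, 0, 0], 1]
    - [[0, 0, 1], [0, 0, 0], 1]

```text
time: 27.15
ee_pos: [0.6197, -0.0327, 0.1165]
tcp_rot: [-180.0, -0.0, 16.3]
wrist_force: [-1.6, 5.7, 2.1]
opening: 0.0072
grasp_force: 41.8
```

Emit:
play_rows:
  increments:
    - [[0, 0, 0.5], [0, 0, 0], 1]
    - [[0, 0, 1], [0, 0, 0], 1]
    - [[0, 0, 1], [0, 0, 0], 1]

```text
time: 27.45
ee_pos: [0.6197, -0.0327, 0.1155]
tcp_rot: [-180.0, -0.0, 16.3]
wrist_force: [-1.2, 4.9, 1.9]
opening: 0.0077
grasp_force: 41.8
```

Emit:
play_rows:
  increments:
    - [[0, 0, 0.5], [0, 0, 0], 1]
    - [[0, 0, 1], [0, 0, 0], 1]
    - [[0, 0, 1], [0, 0, 0], 1]

```text
time: 27.75
ee_pos: [0.6197, -0.0326, 0.1147]
tcp_rot: [-180.0, -0.0, 16.3]
wrist_force: [-2.3, 5.2, 3.0]
opening: 0.0079
grasp_force: 42.1
```

Emit:
play_rows:
  increments:
    - [[0, 0, 0.5], [0, 0, 0], 1]
    - [[0, 0, 1], [0, 0, 0], 1]
    - [[0, 0, 1], [0, 0, 0], 1]

```text
time: 28.05
ee_pos: [0.6198, -0.0326, 0.1144]
tcp_rot: [-180.0, -0.1, 16.3]
wrist_force: [-3.5, 6.7, 8.3]
opening: 0.0075
grasp_force: 42.7
```

Emit:
play_rows:
  increments:
    - [[0, 0, 0.5], [0, 0, 0], 1]
    - [[0, 0, 1], [0, 0, 0], 1]
    - [[0, 0, 1], [0, 0, 0], 1]

```text
time: 28.35
ee_pos: [0.6199, -0.0325, 0.1142]
tcp_rot: [180.0, -0.1, 16.3]
wrist_force: [-5.2, 5.1, 12.6]
opening: 0.0073
grasp_force: 43.4
```

Emit:
play_rows:
  increments:
    - [[0, 0, 0.5], [0, 0, 0], 1]
    - [[0, 0, 0.6], [0, 0, 0], 1]
    - [[0, 0, 0.6], [0, 0, 0], 1]

```text
time: 28.65
ee_pos: [0.6199, -0.0325, 0.1141]
tcp_rot: [180.0, -0.1, 16.3]
wrist_force: [-5.1, 5.9, 15.8]
opening: 0.0073
grasp_force: 43.8
```

Seated at about 15.8 N. Releasing and backing off.

Emit:
play_rows:
  increments:
    - [[0, 0, 0], [0, 0, 0], 0.6]
    - [[0, 0, 0], [0, 0, 0], 0.6]
    - [[0, 0, -1], [0, 0, 0], 0.6]
    - [[0, 0, -3], [0, 0, 0], 0.6]
    - [[0, 0, -8], [0, 0, 0], 0.6]
    - [[0, 0, -20], [0, 0, 0], 0.6]
    - [[0, 0, -50], [0, 0, 0], 0.6]
    - [[0, 0, -80], [0, 0, 0], 0.6]
    - [[0, 0, -120], [0, 0, 0], 0.6]
    - [[0, 0, -120], [0, 0, 0], 0.6]
    - [[0, 0, -120], [0, 0, 0], 0.6]

```text
time: 29.75
ee_pos: [0.6203, -0.0329, 0.2338]
tcp_rot: [179.9, -0.2, 16.3]
wrist_force: [-0.5, -0.1, -1.4]
opening: 0.0339
grasp_force: 0.0
```

Run:
```python
from h import *
o,im,W,L=near('w7')
a=np.radians(16.3); Z=W[...,2]*1000
for nm,s in [('thick',[.5923,.0638]),('thin',[.6196,-.0324])]:
  U=(W[...,:2]-np.array(s))@np.array([[np.cos(a),-np.sin(a)],[np.sin(a),np.cos(a)]])*1000
  n=(abs(U[...,1])<11)&(abs(U[...,0])<40)
  for z0,z1 in [(108,135),(84,100),(70,84)]:
    m=n&(Z>z0)&(Z<z1); P=U[m]
    if len(P)>8: print(nm,z0,len(P),np.percentile(Z[m],[5,50,95]).round(1),'x',np.percentile(P[:,0],[2,98]).round(1),'y',np.percentile(P[:,1],[2,98]).round(1),round(cv2.minAreaRect(P.astype(np.float32))[2],1))
```

```text
[ 0.62027935 -0.0328547   0.23382726] 16.285165976775513 [-0.47273061 -0.13246587 -1.35710567] [-0.0420709   0.00944314  0.01663052]
thick 108 1317 [110.  117.5 118.7] x [-19.   21.4] y [-6.3  7.2] 0.4
thick 84 943 [85.5 89.9 98.4] x [-33.1  35.2] y [-6.6  6.6] 0.3
thick 70 512 [70.8 77.2 83.4] x [-31.9  35.5] y [-6.8  3.2] 9.8
thin 108 660 [117.3 124.1 125.3] x [-20.1  20.5] y [-2.1  5.2] 90.0
thin 84 317 [84.8 95.8 97.4] x [-34.5  34.5] y [-3.1  4.8] 0.1
thin 70 27 [70.4 76.6 82.6] x [33.1 34.7] y [-3.1  4.3] 84.4
```

View pics/w7.png

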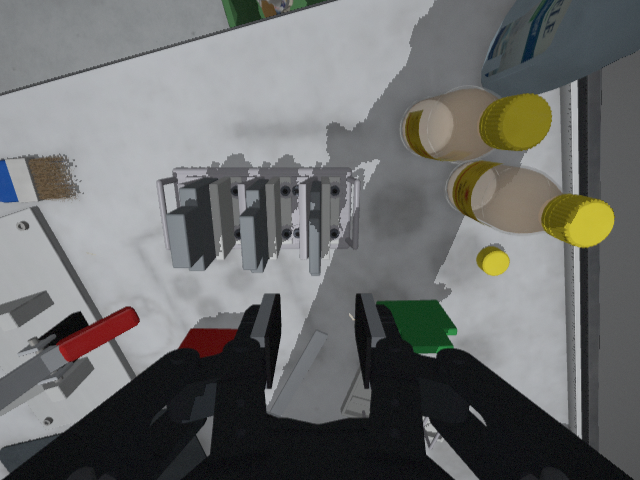

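Both plates stand in their slots, thick at (195,225) and thin at (314,225). Measured tilt is at most about 0.02 rad and the heights are in range. The bottles and cap look undisturbed.

```bash
python3 -c "
from h import *
print(workorder.job_done())"
```

```text
the job is handed in; nothing more can be done
None
```

I put both plates back in the rack and handed the job in at about 30 s. The thick plate is in the wide slot and the thin plate in the narrow slot, each pressed in with about 15–16 N, and both looked square in the last picture. The hand-in returned no verdict, and I didn't measure how tightly they hold after release.

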